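# Spin a ringed mallet head on the bench turntable and brake it on the index pointer

## Robot

A 6-joint arm with a two-finger parallel gripper is mounted at the origin on the work surface. World frame = base frame: x ahead of the robot, y to its left, z up, the work surface at z = 0. Lengths are in m, angles in rad, forces in N, time in s.
With the tool pointing down it reaches from about 0.425 to 0.95 m from the base axis. Payload 3.5 kg.
Tool frame: the origin (TCP) lies midway between the tips of the shut fingers; the grasp point (between the pads) lies 19 mm behind it; z points along the fingers, y is the line along which they close (so a half turn about z gives the same grasp; the last joint's range is limited). The gripper opens to 85 mm and grips with 20 to 120 N. Pads are 22 mm wide; open, the fingers measure 114 mm over their backs; the gripper's body (76 mm by 85 mm) begins 54 mm behind the grasp point. The pads swing forward as they close: fully open they stand 13 mm farther back than shut.
Start: joints at [-1.419, 0.286, 1.577, -0, 1.279, -0.15], TCP at [0.201, -0.644, 0.231] pointing down, gripper open.
Joint ranges: [-2.77, 2.77], [-0.9, 2.22], [0.21, 2.48], [-1.53, 4.67], [0.24, 2.81], [-2.84, 2.84]. Speed limits (rad/s): [2.79, 2.79, 3.14, 3.14, 3.14, 3.14].

## Interface

Orientations are given as a unit quaternion [x, y, z, w].
In Python, from plant import ctrl gives the robot as it stands.
- The arm moves only by the tool arm_command, never from a script. Its argument "steps" is one flat list of numbers, 5 for each row, row after row: the opening in per cent of the stroke, from 0 (shut) to 100 (fully open), then the shift along the tool's x, y, z each as a share of 25 mm, from -1 to 1, then the turn about the tool's z as a share of 0.1 rad, from -1 to 1. In form: [grip, tx, ty, tz, spin, grip, tx, ty, tz, spin, ...]. A call has 1 to 8 rows; each row shifts and turns the commanded pose from where the row before left it, along the tool's axes as they then stand; what a row does not reach is not made up. A row lasts 1/12 s, in which the tool goes at most 41.7 mm and 7.16 degrees, less where a joint would pass 70% of its speed; a pose out of reach is approached as far as the arm can. A call with a number of a shift or a turn outside -1 to 1 is refused whole. A call with a gripper value outside its range is refused whole. The fingers move at their own pace and stop on an object; "squeeze" is the grip in N (left out, the last holds). Time passes only in rows, so rows that do not move let the fingers close. It gives the time, the measured TCP pose, the force, the opening and the grip force at its end, in the units of the state.
- ctrl.get_state(): the state, without advancing time (a new reading comes with each control period).
- ctrl.read_camera(name): name is "scene" or "top" or "wrist"; returns the picture (420x560x3 uint8, red, green, blue); there is no depth.
- ctrl.camera_model(name): a dict with "intrinsics" (3x3 intrinsics, pixels), "rvec" (rotation vector, rad) and "tvec" (3), from world to camera coordinates, as OpenCV has them. Camera axes: x right, y down, z forward; pixel columns grow to the right and rows downward; lengths in m; the calibration is good to about 2 mm. A picture is of the moment at which its call begins: read the wrist's pose just before it. camera_model takes no time and is no camera call; for the wrist camera it gives the pose at the moment of the call.
- ctrl.sign_off(): hands the job in; it is judged then, once.
The state is a dict: "time": time; "qpos": joint angles; "dq": joint speeds; "joint_efforts": joint torques, N m; "eef_pos": TCP position; "tcp_rot": TCP orientation; "contact_force": force on the tool from outside, world axes, zero at the start; "wrist_torque": the same for the moment, N m; "opening": opening from 0.0 (shut) to 1.0 (fully open); "finger_force": force on a finger pad.
Only numpy, scipy, OpenCV 4.12 (cv2) and the standard library are available. Lean on these libraries where they do the work, as an engineer would, in place of code of your own. Each camera call takes 0.05 s, during which the arm holds its last target. There are 200 camera calls.

## Task

The mallet head clamped upright on the bench turntable has just had its brass rings glued on: flick the turntable's round plate so that it spins freely, untouched, for at least two full turns in either direction to show whether the rings run true, then brake it with a fingertip on the plate so that it comes to rest with the brass index line at the steel pointer, within about a finger's breadth, and draw your hand back. Bring it to a stop at the pointer, not somewhere else to be dragged round afterwards; keep off the head and its chuck, and leave the loose ferrule, shaft offcut and wedge block where they are.

Things in the scene. Friction and masses are not known exactly. Their poses are not given: they have to be found in the camera images.
- stand: the turntable's fixed cast-iron stand; its place and yaw vary. Origin on the bench top on the vertical spin axis; +x points level from the axis to the pointer. Foot 200 mm across, 16 mm high, column under the plate. The pointer is a steel cone 34 mm long, 85 mm above the bench, aimed in at the axis, on an upright rod 16 mm thick, 190 mm from the axis and 96 mm high.
- plate: the round, flat, smooth aluminium turntable plate, level, 300 mm across, 14 mm thick, upper face 80 mm above the bench, about 2.7 kg. Origin on the axis at its underside; +x along its single brass index line (12 mm wide, flush in the upper face, 86 to 148 mm from the axis). Turns endlessly. A fingertip pressed on its upper face with a few newtons carries it along or stops it within 0.2 s.
- spindle (a joint): angle of the plate in rad about the vertical axis, growing counter-clockwise seen from above and counting on over full turns; 0 and every multiple of 2 pi: index line at the pointer. Starts between 2.2 and 4.2, at rest. The bearing is nearly frictionless: left alone, the plate loses about a third of its speed in 15 s.
- chuck: four-jaw chuck fixed on the middle of the plate, turning with it: 116 mm in diameter, its body up to 102 mm and its jaws up to 126 mm above the bench. Origin on the axis at the plate's underside.
- head: boxwood mallet head standing upright in the chuck on the spin axis and turning with it: 66 mm in diameter, top 314 mm above the bench, two brass rings 14 mm wide, and halfway up a dark 25 mm shaft hole on the same side as the index line. Origin on the axis at the plate's underside, 66 mm above the bench. Not to be touched.
- line_end (a point): outer end of the brass index line, on the plate's upper face, 148 mm from the axis
- pointer_tip (a point): tip of the fixed steel pointer, 154 mm from the axis, 85 mm above the bench
- ferrule: loose steel mallet ferrule, a tube 32 mm in diameter and 38 mm high standing on the bench beside the plate; origin under its centre. Leave alone.
- offcut: loose hickory shaft offcut, 150 x 28 x 26 mm, lying on the bench beside the plate; origin under its centre, x along its length. Leave alone.
- wedge: loose cast-iron wedge block, 95 x 50 mm and about 38 mm at its thick end, on the bench beside the plate; origin under its centre, x along its length. Leave alone.

How it is judged:
By the outcome, as a careful person would: the job done as asked, in the order asked, and still so for the second after the job is handed in, with the robot touching nothing.
It also fails if it takes over 54 s, if anything falls off the work surface, if the arm or the gripper's body presses on something with over 40 N, if the wrist force passes 120 N, or if a joint passes its speed limit or range.

## Working session

There is one attempt and no reset: what is moved stays moved. The work goes in short steps, Python scripts to look and compute and a tool call to move; the robot and the scene stay as the last step left them, time stands still between calls to the robot, and variables do not carry over. Pictures are saved under pics/ and viewed, at most 10 in all, crops included, and the job is handed in when it is done.

Besides the shell and the picture viewer there is one more tool, called after "Emit:" by a JSON object that holds its "op" and its "data". arm_command: Moves the arm, as the interface text tells. Its arguments: {"type":"object","properties":{"steps":{"type":"array","items":{"type":"number"}},"squeeze":{"type":"number"}},"required":["steps"]}

```bash
mkdir -p pics; ls; python3 - <<'E'
from plant import ctrl
import cv2,numpy as np
for n in("scene","top"):
    cv2.imwrite(f"pics/{n}0.png",ctrl.read_camera(n)[:,:,::-1])
    m=ctrl.camera_model(n);R=cv2.Rodrigues(np.array(m["rvec"]))[0];print(n,-R.T@np.array(m["tvec"]).ravel(),R[2])
s=ctrl.get_state();print(s)
E
```

```text
pics
scene [1.11562517 0.2316767  0.50570142] [-0.78097571 -0.22752008 -0.58164555]
top [0.4322977  0.03531141 0.97006761] [ 0.10043538  0.02879922 -0.99452669]
{'time': 0.1, 'qpos': array([-1.41900617e+00,  2.87116036e-01,  1.57805523e+00, -2.04925100e-05,
        1.27855646e+00, -1.50019447e-01]), 'dq': array([-1.10787311e-03,  4.11544828e-05, -2.96887692e-03,  9.04033327e-04,
        7.53670975e-04,  1.82989325e-03]), 'joint_efforts': array([ 6.99271186e-04, -4.07296550e+01, -2.93700886e+01, -1.32770328e-04,
        3.41823878e-03, -4.06222810e-06]), 'eef_pos': array([ 0.2005629 , -0.64389282,  0.23004617]), 'tcp_rot': array([ 9.88634453e-01,  1.50335556e-01, -1.07538085e-05, -1.06752392e-03]), 'contact_force': array([ 0.22470954,  0.19539085, -0.20066854]), 'wrist_torque': array([0.05920115, 0.00334957, 0.05732319]), 'finger_force': 0.0, 'opening': 0.9981161716919715}
```

View pics/top0.png

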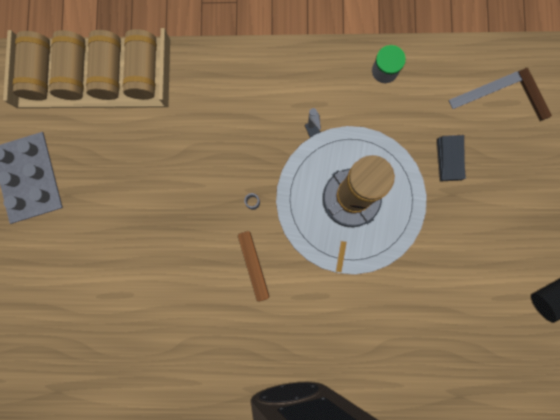

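View pics/scene0.png

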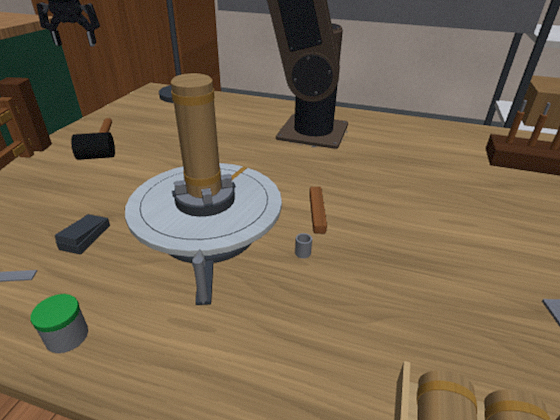

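Top view: the plate's centre is near (351,200), the index line runs (343,241)–(340,271), and the pointer rod is near (314,112). The wedge is at (452,158), the ferrule at (252,201) and the offcut at (254,266). The scene view shows the pointer on the far side from the robot.

```bash
cat > h.py <<'E'
from plant import ctrl
import cv2,numpy as np
def ray(n,px,z):
    m=ctrl.camera_model(n);K=np.array(m["intrinsics"]);R=cv2.Rodrigues(np.array(m["rvec"]))[0];t=np.array(m["tvec"]).ravel()
    p=np.atleast_2d(np.array(px,float));d=np.c_[p,np.ones(len(p))]@np.linalg.inv(K).T@R;c=-R.T@t
    return (c+d*((z-c[2])/d[:,2])[:,None])[:,:2]
def proj(n,P):
    m=ctrl.camera_model(n);return cv2.projectPoints(np.array(P,float),np.array(m["rvec"],float),np.array(m["tvec"],float),np.array(m["intrinsics"],float),None)[0][:,0]
E
python3 - <<'E'
from h import *
im=cv2.imread("pics/top0.png");hsv=cv2.cvtColor(im,cv2.COLOR_BGR2HSV)
# plate: light, low saturation
m=((hsv[...,1]<60)&(hsv[...,2]>130)).astype(np.uint8)*255
n,l,st,_=cv2.connectedComponentsWithStats(m);i=1+np.argmax(st[1:,4]);print(st[i])
c=cv2.findContours((l==i).astype(np.uint8),cv2.RETR_EXTERNAL,cv2.CHAIN_APPROX_NONE)[0][0][:,0]
w=ray("top",cv2.convexHull(c)[:,0],.08)
A=np.c_[2*w,np.ones(len(w))];s=np.linalg.lstsq(A,(w**2).sum(1),rcond=None)[0];C=s[:2];print("C",C,"r",np.sqrt(s[2]+C@C))
q=ray("top",[(343,241),(340,271)],.08);print("line",q,np.linalg.norm(q-C,axis=1),np.arctan2(*(q-C).T[::-1]))
for px in[(314,110),(315,113),(317,132)]:
    for z in(.085,.096):
        p=ray("top",[px],z)[0]-C;print(px,z,p,np.hypot(*p),np.arctan2(p[1],p[0]))
print("ferr",ray("top",[(252,201)],.02),"off",ray("top",[(243,233),(264,299)],.026),"wedge",ray("top",[(452,158)],.03))
v=cv2.resize(im[90:290,230:490],None,fx=3,fy=3,interpolation=cv2.INTER_CUBIC);cv2.imwrite("pics/crop.png",v)
E
```

```text
[  276   126   151   149 13876]
C [ 0.56090502 -0.09042874] r 0.15036419779145446
line [[ 0.47583385 -0.0744863 ]
 [ 0.41668422 -0.06787384]] [0.0865521  0.14597384] [2.9563401  2.98645786]
(314, 110) 0.085 [0.18137675 0.07214325] 0.19519778595742096 0.37856830654263524
(314, 110) 0.096 [0.17752414 0.07280938] 0.19187502513213117 0.3892152820059068
(315, 113) 0.085 [0.17507265 0.07014818] 0.18860328929810585 0.38109280898955483
(315, 113) 0.096 [0.17129839 0.0708391 ] 0.18536805474314796 0.39212586641879205
(317, 132) 0.085 [0.13541562 0.06633984] 0.15079245753823414 0.4555333607452367
(317, 132) 0.096 [0.13213423 0.06707809] 0.14818544408916434 0.46974974132493463
ferr [[0.56442434 0.11194295]] off [[0.4950901  0.13003085]
 [0.35709271 0.08465134]] wedge [[ 0.65465926 -0.31303687]]
```

View pics/crop.png

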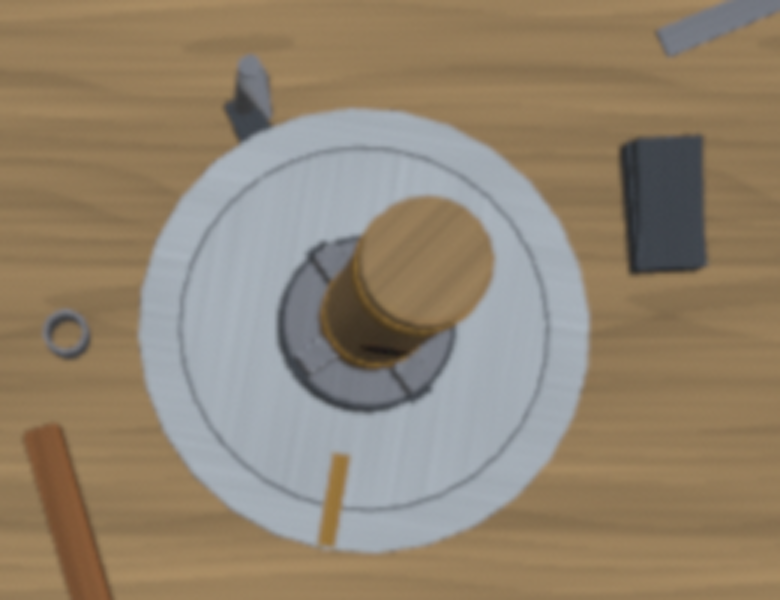

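Emit:
{"op": "arm_command", "data": {"steps": [0, 0, 0, 0, 1, 0, 0, 0, 0, 1, 0, 0, 0, 0, 1, 0, 0.7, -0.96, 0, 0, 0, 0.7, -0.96, 0, 0, 0, 0.7, -0.96, 0, 0, 0, 0.7, -0.96, 0, 0, 0, 0.7, -0.96, 0, 0]}}

```text
time: 0.77
eef_pos: [0.2884, -0.5228, 0.2306]
tcp_rot: [1.0, 0.001, -0.0, -0.001]
contact_force: [-0.3, 0.2, 0.7]
opening: -0.0
finger_force: 0.0
```

```bash
python3 - <<'E'
from h import *
C=np.array([.561,-.0905])
for a in(.36,.39,.42):
    u=np.array([np.cos(a),np.sin(a)])
    P=[[*(C+r*u),z] for r,z in((.154,.085),(.19,.096),(.19,0))]
    print(a,proj("top",P).round(1).tolist(),proj("scene",P).round(1).tolist())
im=cv2.imread("pics/scene0.png")
cv2.imwrite("pics/crop2.png",cv2.resize(im[230:320,150:270],None,fx=5,fy=5,interpolation=cv2.INTER_CUBIC))
E
```

```text
0.36 [[323.0, 127.7], [317.0, 109.8], [314.1, 124.5]] [[193.2, 249.4], [189.4, 259.7], [196.2, 301.8]]
0.39 [[320.9, 128.6], [314.3, 110.8], [311.8, 125.4]] [[196.0, 249.3], [193.2, 259.5], [199.6, 301.7]]
0.42 [[318.8, 129.4], [311.7, 111.9], [309.4, 126.4]] [[198.9, 249.1], [197.0, 259.3], [203.1, 301.4]]
```

View pics/crop2.png

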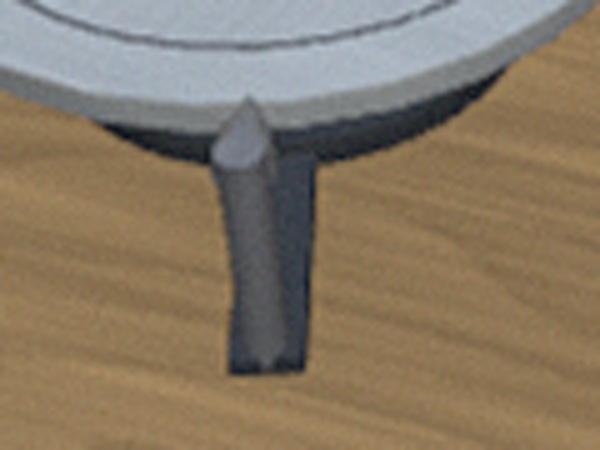

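The scene crop puts the pointer tip at about (200,249) and the rod top at (198,261), so the pointer's direction is about 0.41 rad. The top view agrees to within a few mm.

Emit:
{"op": "arm_command", "data": {"steps": [0, 0.69, -0.96, 0, 0, 0, 0.69, -0.96, 0, 0, 0, 0.69, -0.96, 0, 0, 0, 0.69, -0.96, 0, 0, 0, 0.69, -0.96, 0, 0, 0, 0.69, -0.96, 0, 0, 0, 0.69, -0.96, 0, 0, 0, 0.69, -0.96, 0, 0]}}

```text
time: 1.43
eef_pos: [0.426, -0.3305, 0.2308]
tcp_rot: [1.0, 0.001, -0.0, -0.0]
contact_force: [-0.1, -0.6, -0.9]
opening: -0.001
finger_force: 0.0
```

Emit:
{"op": "arm_command", "data": {"steps": [0, 0.69, -0.96, 0, 0, 0, 0.69, -0.96, 0, 0, 0, 0.69, -0.96, 0.6, 0, 0, 0.69, -0.96, 1, 0, 0, 0.69, -0.96, 1, 0, 0, 0, 0, 1, 0, 0, 0, 0, 1, 0, 0, 0, 0, 0.8, 0]}}

```text
time: 2.1
eef_pos: [0.5109, -0.2104, 0.0938]
tcp_rot: [1.0, 0.002, -0.001, -0.001]
contact_force: [-0.4, 0.2, 0.1]
opening: -0.001
finger_force: 0.0
```

Emit:
{"op": "arm_command", "data": {"steps": [0, 0, 0, 0.3, 0, 0, 0, 0, 0.2, 0, 0, 0, 0, 0.04, 0, 0, 0, 0, 0, 0]}}

```text
time: 2.43
eef_pos: [0.5121, -0.2124, 0.0837]
tcp_rot: [1.0, 0.001, 0.001, 0.0]
contact_force: [0.2, -0.5, 0.4]
opening: 0.002
finger_force: 0.0
```

Emit:
{"op": "arm_command", "data": {"steps": [0, 0, 0, 0.12, 0, 0, 0, 0, 0, 0]}}

```text
time: 2.6
eef_pos: [0.5122, -0.2125, 0.0809]
tcp_rot: [1.0, 0.001, 0.001, 0.001]
contact_force: [-0.9, 1.0, -0.5]
opening: -0.001
finger_force: 0.0
```

```bash
python3 - <<'E'
from h import *
s=ctrl.get_state();print(s["time"],s["eef_pos"],s["contact_force"])
E
```

```text
2.6 [ 0.51222088 -0.21245633  0.08085329] [-0.87093347  0.96015875 -0.53599059]
```

Emit:
{"op": "arm_command", "data": {"steps": [0, 0, 0, 0.08, 0, 0, 0, 0, 0, 0]}}

```text
time: 2.77
eef_pos: [0.5133, -0.2129, 0.0801]
tcp_rot: [1.0, 0.001, 0.002, 0.001]
contact_force: [1.0, 0.6, 5.7]
opening: 0.001
finger_force: 2.4
```

Emit:
{"op": "arm_command", "data": {"steps": [0, 0.16, 0, 0.03, 0, 0, 0.32, 0, 0, 0, 0, 0.48, 0, 0, 0, 0, 0.56, 0, 0, 0, 0, 0.56, 0, 0, 0, 0, 0.56, 0, -0.1, 0, 0, 0.56, 0, -0.7, 0, 0, 0.3, 0, -0.8, 0]}}

```text
time: 3.43
eef_pos: [0.5992, -0.2113, 0.116]
tcp_rot: [1.0, 0.001, -0.001, -0.001]
contact_force: [0.4, -0.4, -0.6]
opening: -0.002
finger_force: 0.0
```

```bash
cat >> h.py <<'E'
C=np.array([.561,-.0905]);P0=.41
def mask(n):
    im=ctrl.read_camera(n)[:,:,::-1].copy();hsv=cv2.cvtColor(im,cv2.COLOR_BGR2HSV)
    return im,((hsv[...,0]>10)&(hsv[...,0]<28)&(hsv[...,1]>100)&(hsv[...,2]>70))
def angle(n="top"):
    im,m=mask(n);t=ctrl.get_state()["time"]
    v,u=np.nonzero(m);w=ray(n,np.c_[u,v],.08)-C;r=np.hypot(*w.T);k=(r>.088)&(r<.144)
    a=np.arctan2(w[k,1],w[k,0]);
    if k.sum()<10:return t,None,0,0,im
    # strongest narrow cluster
    h=np.array([(np.abs(np.angle(np.exp(1j*(a-b))))<.1).sum() for b in a]);b=a[h.argmax()]
    q=np.abs(np.angle(np.exp(1j*(a-b))))<.12;z=np.exp(1j*a[q]).mean()
    return t,np.angle(z*np.exp(-1j*P0)),q.sum(),k.sum(),im
E
python3 - <<'E'
from h import *
print(ctrl.get_state()["contact_force"],ctrl.get_state()["eef_pos"])
for i in range(2):
    for n in("top","scene"):
        r=angle(n);print(n,r[:4])
        if i==1:cv2.imwrite(f"pics/{n}1.png",r[4])
a=cv2.imread("pics/top1.png");b=cv2.imread("pics/scene1.png")
cv2.imwrite("pics/both.png",np.hstack([a[80:300,220:480],b[150:370,90:350]]))
E
```

```text
[ 0.38134224 -0.43109727 -0.60081632] [ 0.59918531 -0.21130547  0.1160477 ]
top (3.4833, np.float64(-2.982025979029964), np.int64(67), np.int64(250))
scene (3.5333, np.float64(-2.987069836877702), np.int64(168), np.int64(449))
top (3.5833, np.float64(-1.29238988767099), np.int64(73), np.int64(237))
scene (3.6333, np.float64(-2.922378722681314), np.int64(165), np.int64(442))
```

View pics/both.png

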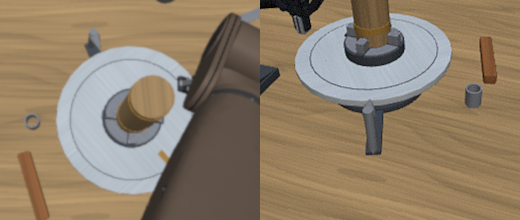

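The line is at about (383,236) in the top view, half under the arm. The plate is spinning freely. The scene view is clear on the pointer side.

Emit:
{"op": "arm_command", "data": {"steps": [0, 0, 0, 0.4, 0, 0, 0, 0, 0.3, 0, 0, 0, 0, 0.2, 0, 0, 0, 0, 0.1, 0, 0, 0, 0, 0, 0, 0, 0, 0, 0, 0, 0, 0, 0, 0, 0, 0, 0, 0, 0, 0]}}

```text
time: 4.3
eef_pos: [0.5995, -0.2119, 0.0926]
tcp_rot: [1.0, 0.001, 0.0, 0.0]
contact_force: [-0.0, 0.2, 0.1]
opening: -0.004
finger_force: 0.0
```

```bash
cat >> h.py <<'E'
LIM={"top":(1.2,3.6),"scene":(-1.3,1.4)}
def line(n):
    im,m=mask(n);t=ctrl.get_state()["time"];lo,hi=LIM[n]
    v,u=np.nonzero(m);w=ray(n,np.c_[u,v],.08)-C;r=np.hypot(*w.T);a=np.arctan2(w[:,1],w[:,0])
    if n=="top":a%=2*np.pi
    k=(r>.09)&(r<.142)&(a>lo)&(a<hi);w=w[k];a=a[k]
    if k.sum()<12:return n,round(t,3),None,int(k.sum())
    b=np.median(a);q=np.abs(a-b)<.2;s=a[q].mean()-P0
    return n,round(t,3),round(s,3),int(q.sum()),int(k.sum()),round(r[k][q].min(),3),round(r[k][q].max(),3)
E
python3 - <<'E'
from h import *
print(ctrl.get_state()["eef_pos"])
for i in range(3):
    for n in("top","scene"):print(line(n))
E
```

```text
[ 0.59946305 -0.21194676  0.09255213]
('top', 4.35, None, 0)
('scene', 4.4, None, 0)
('top', 4.45, None, 0)
('scene', 4.5, np.float64(-1.645), 81, 81, np.float64(0.09), np.float64(0.141))
('top', 4.55, None, 0)
('scene', 4.6, np.float64(-1.504), 78, 78, np.float64(0.091), np.float64(0.141))
```

```bash
python3 - <<'E'
from h import *
for i in range(32):
    r=line("scene")
    if i%4==0 or i>24:print(r)
for i in range(8):
    r=line("top");print(r) if i%3==0 else 0
E
```

```text
('scene', 4.65, np.float64(-1.439), 82, 82, np.float64(0.091), np.float64(0.142))
('scene', 4.85, np.float64(-1.175), 92, 92, np.float64(0.091), np.float64(0.142))
('scene', 5.05, np.float64(-0.914), 103, 103, np.float64(0.091), np.float64(0.142))
('scene', 5.25, np.float64(-0.657), 115, 115, np.float64(0.09), np.float64(0.142))
('scene', 5.45, np.float64(-0.402), 118, 118, np.float64(0.09), np.float64(0.142))
('scene', 5.65, np.float64(-0.151), 118, 118, np.float64(0.092), np.float64(0.141))
('scene', 5.85, np.float64(0.1), 117, 117, np.float64(0.09), np.float64(0.142))
('scene', 5.9, np.float64(0.161), 119, 119, np.float64(0.09), np.float64(0.142))
('scene', 5.95, np.float64(0.223), 116, 116, np.float64(0.09), np.float64(0.142))
('scene', 6.0, np.float64(0.284), 117, 117, np.float64(0.091), np.float64(0.142))
('scene', 6.05, np.float64(0.346), 115, 115, np.float64(0.09), np.float64(0.142))
('scene', 6.1, np.float64(0.405), 115, 115, np.float64(0.09), np.float64(0.142))
('scene', 6.15, np.float64(0.467), 114, 114, np.float64(0.09), np.float64(0.142))
('scene', 6.2, np.float64(0.528), 112, 112, np.float64(0.09), np.float64(0.142))
('top', 6.25, None, 0)
('top', 6.4, None, 1)
('top', 6.55, np.float64(0.932), 111, 111, np.float64(0.091), np.float64(0.142))
```

Emit:
{"op": "arm_command", "data": {"steps": [0, 0, 0, 0, 0, 0, 0, 0, 0, 0, 0, 0, 0, 0, 0, 0, 0, 0, 0, 0, 0, 0, 0, 0, 0, 0, 0, 0, 0, 0, 0, 0, 0, 0, 0, 0, 0, 0, 0, 0]}}

```text
time: 7.27
eef_pos: [0.5991, -0.2118, 0.0921]
tcp_rot: [1.0, 0.001, 0.0, 0.0]
contact_force: [0.8, -0.1, 0.3]
opening: 0.003
finger_force: 0.0
```

Emit:
{"op": "arm_command", "data": {"steps": [0, 0, 0, 0, 0, 0, 0, 0, 0, 0, 0, 0, 0, 0, 0, 0, 0, 0, 0, 0, 0, 0, 0, 0, 0, 0, 0, 0, 0, 0, 0, 0, 0, 0, 0, 0, 0, 0, 0, 0]}}

```text
time: 7.93
eef_pos: [0.5991, -0.2117, 0.0921]
tcp_rot: [1.0, 0.001, 0.0, -0.0]
contact_force: [-0.4, -0.3, 0.2]
opening: -0.003
finger_force: 0.0
```

Emit:
{"op": "arm_command", "data": {"steps": [0, 0, 0, 0, 0, 0, 0, 0, 0, 0, 0, 0, 0, 0, 0, 0, 0, 0, 0, 0, 0, 0, 0, 0, 0, 0, 0, 0, 0, 0, 0, 0, 0, 0, 0, 0, 0, 0, 0, 0]}}

```text
time: 8.6
eef_pos: [0.5991, -0.2117, 0.0921]
tcp_rot: [1.0, 0.001, 0.0, 0.0]
contact_force: [-0.0, 0.6, -0.7]
opening: 0.003
finger_force: 0.0
```

Emit:
{"op": "arm_command", "data": {"steps": [0, 0, 0, 0, 0, 0, 0, 0, 0, 0, 0, 0, 0, 0, 0, 0, 0, 0, 0, 0, 0, 0, 0, 0, 0, 0, 0, 0, 0, 0, 0, 0, 0, 0, 0, 0, 0, 0, 0, 0]}}

```text
time: 9.27
eef_pos: [0.5991, -0.2118, 0.0921]
tcp_rot: [1.0, 0.001, -0.0, -0.0]
contact_force: [0.0, -0.3, 0.6]
opening: 0.002
finger_force: 0.0
```

Emit:
{"op": "arm_command", "data": {"steps": [0, 0, 0, 0, 0, 0, 0, 0, 0, 0, 0, 0, 0, 0, 0, 0, 0, 0, 0, 0, 0, 0, 0, 0, 0, 0, 0, 0, 0, 0, 0, 0, 0, 0, 0, 0, 0, 0, 0, 0]}}

```text
time: 9.93
eef_pos: [0.5991, -0.2118, 0.0921]
tcp_rot: [1.0, 0.001, -0.0, -0.0]
contact_force: [0.1, 0.2, 0.4]
opening: -0.001
finger_force: 0.0
```

Emit:
{"op": "arm_command", "data": {"steps": [0, 0, 0, 0, 0, 0, 0, 0, 0, 0, 0, 0, 0, 0, 0, 0, 0, 0, 0, 0, 0, 0, 0, 0, 0, 0, 0, 0, 0, 0, 0, 0, 0, 0, 0, 0, 0, 0, 0, 0]}}

```text
time: 10.6
eef_pos: [0.5991, -0.2118, 0.0921]
tcp_rot: [1.0, 0.001, 0.0, 0.0]
contact_force: [0.3, -0.2, 0.3]
opening: 0.0
finger_force: 0.0
```

```bash
python3 - <<'E'
from h import *
import time
for i in range(16):
    r=line("scene")
    if i%2==0:print(r[1:4])
    if r[2] is not None and abs(r[2])<.05: 
        im=ctrl.read_camera("scene")[:,:,::-1];print("pic t",ctrl.get_state()["time"]-.05)
        cv2.imwrite("pics/pass.png",cv2.resize(im[190:310,120:280],None,fx=5,fy=5,interpolation=cv2.INTER_CUBIC));break
E
```

```text
(10.65, np.float64(-0.696), 111)
(10.75, np.float64(-0.589), 114)
(10.85, np.float64(-0.483), 118)
(10.95, np.float64(-0.38), 117)
(11.05, np.float64(-0.276), 120)
(11.15, np.float64(-0.174), 118)
(11.25, np.float64(-0.069), 116)
pic t 11.299999999999999
```

```bash
ls pics
```

```text
both.png
crop.png
crop2.png
pass.png
scene0.png
scene1.png
top0.png
top1.png
```

View pics/pass.png

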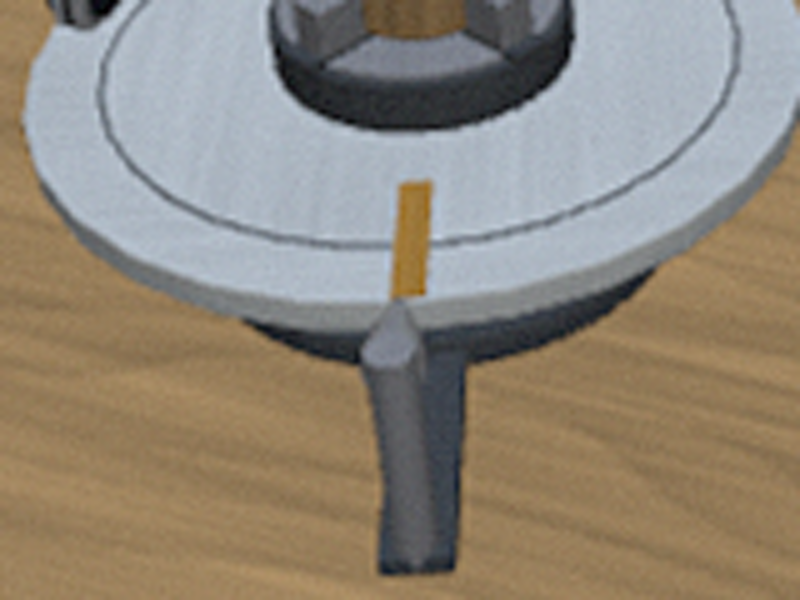

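The line lies on the pointer here: its end is at about (409,295) and the tip at about (400,300) in the crop, so it is about 0.02 rad past. The zero is confirmed. I'll wait for the next pass, which will be more than two free turns.

Emit:
{"op": "arm_command", "data": {"steps": [0, 0, 0, 0, 0, 0, 0, 0, 0, 0, 0, 0, 0, 0, 0, 0, 0, 0, 0, 0, 0, 0, 0, 0, 0, 0, 0, 0, 0, 0, 0, 0, 0, 0, 0, 0, 0, 0, 0, 0]}}

```text
time: 12.02
eef_pos: [0.5991, -0.2117, 0.0921]
tcp_rot: [1.0, 0.001, -0.0, -0.0]
contact_force: [0.1, 0.1, -0.2]
opening: -0.005
finger_force: 0.0
```

Emit:
{"op": "arm_command", "data": {"steps": [0, 0, 0, 0, 0, 0, 0, 0, 0, 0, 0, 0, 0, 0, 0, 0, 0, 0, 0, 0, 0, 0, 0, 0, 0, 0, 0, 0, 0, 0, 0, 0, 0, 0, 0, 0, 0, 0, 0, 0]}}

```text
time: 12.68
eef_pos: [0.5991, -0.2118, 0.0921]
tcp_rot: [1.0, 0.001, 0.0, 0.0]
contact_force: [0.0, -0.7, -0.3]
opening: -0.002
finger_force: 0.0
```

Emit:
{"op": "arm_command", "data": {"steps": [0, 0, 0, 0, 0, 0, 0, 0, 0, 0, 0, 0, 0, 0, 0, 0, 0, 0, 0, 0, 0, 0, 0, 0, 0, 0, 0, 0, 0, 0, 0, 0, 0, 0, 0, 0, 0, 0, 0, 0]}}

```text
time: 13.35
eef_pos: [0.5991, -0.2118, 0.0921]
tcp_rot: [1.0, 0.001, -0.0, 0.0]
contact_force: [0.3, 1.4, -0.3]
opening: -0.002
finger_force: 0.0
```

Emit:
{"op": "arm_command", "data": {"steps": [0, 0, 0, 0, 0, 0, 0, 0, 0, 0, 0, 0, 0, 0, 0, 0, 0, 0, 0, 0, 0, 0, 0, 0, 0, 0, 0, 0, 0, 0, 0, 0, 0, 0, 0, 0, 0, 0, 0, 0]}}

```text
time: 14.02
eef_pos: [0.5991, -0.2117, 0.092]
tcp_rot: [1.0, 0.001, -0.0, -0.0]
contact_force: [-0.1, 0.4, 0.2]
opening: -0.001
finger_force: 0.0
```

Emit:
{"op": "arm_command", "data": {"steps": [0, 0, 0, 0, 0, 0, 0, 0, 0, 0, 0, 0, 0, 0, 0, 0, 0, 0, 0, 0, 0, 0, 0, 0, 0, 0, 0, 0, 0, 0, 0, 0, 0, 0, 0, 0, 0, 0, 0, 0]}}

```text
time: 14.68
eef_pos: [0.5991, -0.2118, 0.0921]
tcp_rot: [1.0, 0.001, -0.0, -0.0]
contact_force: [-0.3, -0.1, 0.4]
opening: -0.002
finger_force: 0.0
```

Emit:
{"op": "arm_command", "data": {"steps": [0, 0, 0, 0, 0, 0, 0, 0, 0, 0, 0, 0, 0, 0, 0, 0, 0, 0, 0, 0, 0, 0, 0, 0, 0, 0, 0, 0, 0, 0, 0, 0, 0, 0, 0, 0, 0, 0, 0, 0]}}

```text
time: 15.35
eef_pos: [0.5991, -0.2118, 0.0921]
tcp_rot: [1.0, 0.001, 0.0, 0.0]
contact_force: [-0.8, 0.1, 0.6]
opening: -0.0
finger_force: 0.0
```

Emit:
{"op": "arm_command", "data": {"steps": [0, 0, 0, 0, 0, 0, 0, 0, 0, 0, 0, 0, 0, 0, 0, 0, 0, 0, 0, 0, 0, 0, 0, 0, 0, 0, 0, 0, 0, 0, 0, 0, 0, 0, 0, 0, 0, 0, 0, 0]}}

```text
time: 16.02
eef_pos: [0.5991, -0.2117, 0.0921]
tcp_rot: [1.0, 0.001, -0.0, -0.0]
contact_force: [-1.1, -0.4, -0.2]
opening: 0.003
finger_force: 0.0
```

Emit:
{"op": "arm_command", "data": {"steps": [0, 0, 0, 0.1, 0, 0, 0, 0, 0.1, 0, 0, 0, 0, 0.05, 0, 0, 0, 0, 0, 0]}}

```text
time: 16.35
eef_pos: [0.5987, -0.2116, 0.0851]
tcp_rot: [1.0, 0.001, -0.001, -0.0]
contact_force: [0.6, -0.3, -0.3]
opening: 0.001
finger_force: 0.0
```

```bash
python3 - <<'E'
from h import *
for i in range(4):print(line("scene")[1:4])
E
```

```text
(16.4, np.float64(-1.542), 80)
(16.45, np.float64(-1.499), 78)
(16.5, np.float64(-1.456), 81)
(16.55, np.float64(-1.413), 81)
```

Emit:
{"op": "arm_command", "data": {"steps": [0, 0, 0, 0, 0, 0, 0, 0, 0, 0, 0, 0, 0, 0, 0, 0, 0, 0, 0, 0, 0, 0, 0, 0, 0, 0, 0, 0, 0, 0, 0, 0, 0, 0, 0, 0, 0, 0, 0, 0]}}

```text
time: 17.22
eef_pos: [0.5991, -0.2117, 0.0858]
tcp_rot: [1.0, 0.001, -0.0, -0.0]
contact_force: [0.9, -0.3, -0.6]
opening: 0.0
finger_force: 0.0
```

Emit:
{"op": "arm_command", "data": {"steps": [0, 0, 0, 0, 0, 0, 0, 0, 0, 0, 0, 0, 0, 0, 0, 0, 0, 0, 0, 0, 0, 0, 0, 0, 0, 0, 0, 0, 0, 0, 0, 0, 0, 0, 0]}}

```text
time: 17.8
eef_pos: [0.5991, -0.2117, 0.0858]
tcp_rot: [1.0, 0.001, -0.0, -0.0]
contact_force: [-0.3, 0.2, -0.2]
opening: -0.001
finger_force: 0.0
```

```bash
python3 - <<'E'
from h import *
for i in range(8):
    r=line("scene");print(r[1:4],"now",r[2]+.05*.82)
    if r[2]+.041>-.115:break
print(ctrl.get_state()["eef_pos"])
E
```

```text
(17.85, np.float64(-0.322), 120) now -0.281
(17.9, np.float64(-0.282), 123) now -0.24099999999999996
(17.95, np.float64(-0.241), 121) now -0.19999999999999998
(18.0, np.float64(-0.2), 119) now -0.159
(18.05, np.float64(-0.161), 121) now -0.12
(18.1, np.float64(-0.12), 119) now -0.07899999999999999
[ 0.59913023 -0.21176492  0.08583244]
```

Emit:
{"op": "arm_command", "data": {"steps": [0, 0, 0, 0.37, 0, 0, 0, 0, 0, 0, 0, 0, 0, 0, 0]}}

```text
time: 18.35
eef_pos: [0.6017, -0.2124, 0.08]
tcp_rot: [1.0, 0.001, 0.003, 0.001]
contact_force: [-0.0, 2.7, 10.6]
opening: -0.002
finger_force: 5.5
```

```bash
python3 - <<'E'
from h import *
for i in range(3):print(line("scene")[1:4])
s=ctrl.get_state();print(s["eef_pos"],s["contact_force"])
E
```

```text
(18.4, np.float64(-0.009), 117)
(18.45, np.float64(-0.01), 116)
(18.5, np.float64(-0.01), 115)
[ 0.60162825 -0.21241619  0.0800491 ] [-0.65418032  1.60324084 11.03882828]
```

Emit:
{"op": "arm_command", "data": {"steps": [0, 0, 0, -0.2, 0, 0, 0, 0, -0.4, 0, 0, 0, 0, -0.8, 0, 0, 0, 0, -1, 0, 0, 0, 0, -1, 0, 0, 0, 0.4, -1, 0, 0, 0, 0.8, -1, 0, 0, 0, 0.8, -0.5, 0]}}

```text
time: 19.17
eef_pos: [0.6002, -0.2623, 0.2281]
tcp_rot: [1.0, 0.002, 0.002, 0.001]
contact_force: [1.0, -1.1, 0.2]
opening: 0.002
finger_force: 0.0
```

Emit:
{"op": "arm_command", "data": {"steps": [0, 0, 0.8, 0, 0, 0, 0, 0.8, 0, 0, 0, 0, 0.8, 0, 0, 0, 0, 0.8, 0, 0, 0, 0, 0.4, 0, 0, 0, 0, 0, 0, 0, 0, 0, 0, 0, 0]}}

```text
time: 19.75
eef_pos: [0.5989, -0.3518, 0.2228]
tcp_rot: [1.0, 0.0, -0.001, -0.001]
contact_force: [0.3, -0.3, 0.4]
opening: 0.0
finger_force: 0.0
```

```bash
python3 - <<'E'
from h import *
for i in range(2):print(line("scene")[1:4])
im=ctrl.read_camera("scene")[:,:,::-1];print(line("scene")[1:4])
cv2.imwrite("pics/end.png",im)
E
```

```text
(19.8, np.float64(-0.075), 118)
(19.85, np.float64(-0.078), 118)
(19.95, np.float64(-0.081), 118)
```

View pics/end.png

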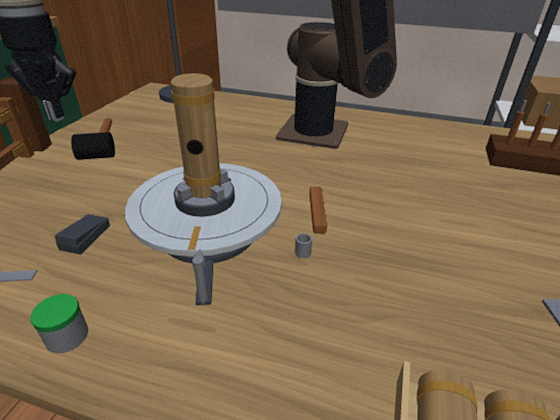

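The plate stopped on the pointer, with the line at (195,238) and the tip at (200,249). Lifting off quickly, though, let the unloading finger nudge it, and it's now creeping backwards. Braking it off the mark or dragging it back wouldn't meet the task, so I'll redo the full flick and brake, this time unloading gently. There's enough time for it.

Emit:
{"op": "arm_command", "data": {"steps": [0, -0.88, -0.93, 0, 0, 0, -0.88, -0.93, 0, 0, 0, -0.88, -0.93, 0.8, 0, 0, -0.88, -0.93, 0.9, 0, 0, 0, -0.93, 0.9, 0, 0, 0, -0.95, 0.9, 0, 0, 0, 0, 0.9, 0, 0, 0, 0, 0.8, 0]}}

```text
time: 20.62
eef_pos: [0.5107, -0.2094, 0.0932]
tcp_rot: [1.0, 0.002, -0.0, -0.0]
contact_force: [0.3, 0.8, -0.2]
opening: 0.006
finger_force: 0.0
```

Emit:
{"op": "arm_command", "data": {"steps": [0, 0, 0, 0.5, 0, 0, 0, 0, 0, 0]}}

```text
time: 20.78
eef_pos: [0.5116, -0.2112, 0.0815]
tcp_rot: [1.0, 0.001, 0.0, -0.0]
contact_force: [-0.4, -0.9, 0.2]
opening: -0.005
finger_force: 0.0
```

Emit:
{"op": "arm_command", "data": {"steps": [0, 0, 0, 0.16, 0, 0, 0.2, 0, 0, 0, 0, 0.4, 0, 0, 0, 0, 0.6, 0, 0, 0, 0, 0.7, 0, 0, 0, 0, 0.7, 0, 0, 0, 0, 0.7, 0, -0.2, 0, 0, 0.6, 0, -0.8, 0]}}

```text
time: 21.45
eef_pos: [0.6077, -0.2107, 0.0997]
tcp_rot: [1.0, 0.001, -0.003, -0.001]
contact_force: [-0.7, -0.2, -0.3]
opening: -0.0
finger_force: 0.0
```

```bash
python3 - <<'E'
from h import *
s=ctrl.get_state();print(s["eef_pos"])
for i in range(4):print(line("scene")[1:4])
E
```

```text
[ 0.60770561 -0.21066876  0.09965644]
(21.5, np.float64(0.734), 99)
(21.55, np.float64(0.82), 94)
(21.6, np.float64(0.899), 90)
(21.65, np.float64(0.966), 48)
```

Emit:
{"op": "arm_command", "data": {"steps": [0, 0, 0, 0.2, 0, 0, 0, 0, 0.2, 0, 0, 0, 0, 0, 0, 0, 0, 0, 0, 0, 0, 0, 0, 0, 0, 0, 0, 0, 0, 0, 0, 0, 0, 0, 0, 0, 0, 0, 0, 0]}}

```text
time: 22.32
eef_pos: [0.6088, -0.2118, 0.0928]
tcp_rot: [1.0, 0.001, 0.0, 0.0]
contact_force: [-0.2, 0.3, -0.9]
opening: -0.002
finger_force: 0.0
```

Emit:
{"op": "arm_command", "data": {"steps": [0, 0, 0, 0, 0, 0, 0, 0, 0, 0, 0, 0, 0, 0, 0, 0, 0, 0, 0, 0, 0, 0, 0, 0, 0, 0, 0, 0, 0, 0, 0, 0, 0, 0, 0, 0, 0, 0, 0, 0]}}

```text
time: 22.98
eef_pos: [0.6086, -0.2117, 0.0925]
tcp_rot: [1.0, 0.001, -0.0, -0.0]
contact_force: [-1.7, 0.2, 0.8]
opening: -0.002
finger_force: 0.0
```

Emit:
{"op": "arm_command", "data": {"steps": [0, 0, 0, 0, 0, 0, 0, 0, 0, 0, 0, 0, 0, 0, 0, 0, 0, 0, 0, 0, 0, 0, 0, 0, 0, 0, 0, 0, 0, 0, 0, 0, 0, 0, 0, 0, 0, 0, 0, 0]}}

```text
time: 23.65
eef_pos: [0.6086, -0.2117, 0.0926]
tcp_rot: [1.0, 0.001, -0.0, -0.0]
contact_force: [-0.2, -0.6, -0.1]
opening: 0.003
finger_force: 0.0
```

Emit:
{"op": "arm_command", "data": {"steps": [0, 0, 0, 0, 0, 0, 0, 0, 0, 0, 0, 0, 0, 0, 0, 0, 0, 0, 0, 0, 0, 0, 0, 0, 0, 0, 0, 0, 0, 0, 0, 0, 0, 0, 0, 0, 0, 0, 0, 0]}}

```text
time: 24.32
eef_pos: [0.6086, -0.2118, 0.0926]
tcp_rot: [1.0, 0.001, 0.0, 0.0]
contact_force: [0.0, 0.5, -0.6]
opening: -0.003
finger_force: 0.0
```

Emit:
{"op": "arm_command", "data": {"steps": [0, 0, 0, 0, 0, 0, 0, 0, 0, 0, 0, 0, 0, 0, 0, 0, 0, 0, 0, 0, 0, 0, 0, 0, 0, 0, 0, 0, 0, 0, 0, 0, 0, 0, 0, 0, 0, 0, 0, 0]}}

```text
time: 24.98
eef_pos: [0.6086, -0.2118, 0.0926]
tcp_rot: [1.0, 0.001, 0.0, 0.0]
contact_force: [0.5, 0.3, -0.6]
opening: 0.002
finger_force: 0.0
```

Emit:
{"op": "arm_command", "data": {"steps": [0, 0, 0, 0, 0, 0, 0, 0, 0, 0, 0, 0, 0, 0, 0, 0, 0, 0, 0, 0, 0, 0, 0, 0, 0, 0, 0, 0, 0, 0, 0, 0, 0, 0, 0, 0, 0, 0, 0, 0]}}

```text
time: 25.65
eef_pos: [0.6086, -0.2118, 0.0926]
tcp_rot: [1.0, 0.001, -0.0, 0.0]
contact_force: [0.1, 0.1, -0.4]
opening: 0.001
finger_force: 0.0
```

Emit:
{"op": "arm_command", "data": {"steps": [0, 0, 0, 0, 0, 0, 0, 0, 0, 0, 0, 0, 0, 0, 0, 0, 0, 0, 0, 0, 0, 0, 0, 0, 0, 0, 0, 0, 0, 0, 0, 0, 0, 0, 0, 0, 0, 0, 0, 0]}}

```text
time: 26.32
eef_pos: [0.6086, -0.2117, 0.0926]
tcp_rot: [1.0, 0.001, 0.0, 0.0]
contact_force: [-0.0, 0.8, 0.4]
opening: 0.0
finger_force: 0.0
```

Emit:
{"op": "arm_command", "data": {"steps": [0, 0, 0, 0, 0, 0, 0, 0, 0, 0, 0, 0, 0, 0, 0, 0, 0, 0, 0, 0, 0, 0, 0, 0, 0, 0, 0, 0, 0, 0, 0, 0, 0, 0, 0, 0, 0, 0, 0, 0]}}

```text
time: 26.98
eef_pos: [0.6086, -0.2117, 0.0926]
tcp_rot: [1.0, 0.001, -0.0, 0.0]
contact_force: [0.8, 0.0, 0.1]
opening: -0.001
finger_force: 0.0
```

```bash
python3 - <<'E'
from h import *
L=[]
for i in range(40):
    r=line("scene")
    if r[2] is not None:L.append(r[1:4])
print(L[::6],ctrl.get_state()["time"])
E
```

```text
[(28.183, np.float64(-1.685), 39), (28.483, np.float64(-1.286), 87), (28.783, np.float64(-0.874), 105)] 28.9833
```

Emit:
{"op": "arm_command", "data": {"steps": [0, 0, 0, 0, 0, 0, 0, 0, 0, 0, 0, 0, 0, 0, 0, 0, 0, 0, 0, 0, 0, 0, 0, 0, 0, 0, 0, 0, 0, 0, 0, 0, 0, 0, 0, 0, 0, 0, 0, 0]}}

```text
time: 29.65
eef_pos: [0.6086, -0.2117, 0.0925]
tcp_rot: [1.0, 0.001, -0.0, -0.0]
contact_force: [0.6, -0.3, 0.4]
opening: 0.001
finger_force: 0.0
```

Emit:
{"op": "arm_command", "data": {"steps": [0, 0, 0, 0, 0, 0, 0, 0, 0, 0, 0, 0, 0, 0, 0, 0, 0, 0, 0, 0, 0, 0, 0, 0, 0, 0, 0, 0, 0, 0, 0, 0, 0, 0, 0, 0, 0, 0, 0, 0]}}

```text
time: 30.32
eef_pos: [0.6086, -0.2117, 0.0926]
tcp_rot: [1.0, 0.001, 0.0, 0.0]
contact_force: [0.1, 0.1, -0.3]
opening: 0.002
finger_force: 0.0
```

Emit:
{"op": "arm_command", "data": {"steps": [0, 0, 0, 0, 0, 0, 0, 0, 0, 0, 0, 0, 0, 0, 0, 0, 0, 0, 0, 0, 0, 0, 0, 0, 0, 0, 0, 0, 0, 0, 0, 0, 0, 0, 0, 0, 0, 0, 0, 0]}}

```text
time: 30.98
eef_pos: [0.6087, -0.2117, 0.0926]
tcp_rot: [1.0, 0.001, -0.0, 0.0]
contact_force: [0.1, 1.2, -0.1]
opening: -0.001
finger_force: 0.0
```

Emit:
{"op": "arm_command", "data": {"steps": [0, 0, 0, 0, 0, 0, 0, 0, 0, 0, 0, 0, 0, 0, 0, 0, 0, 0, 0, 0, 0, 0, 0, 0, 0, 0, 0, 0, 0, 0, 0, 0, 0, 0, 0, 0, 0, 0, 0, 0]}}

```text
time: 31.65
eef_pos: [0.6086, -0.2117, 0.0925]
tcp_rot: [1.0, 0.001, -0.0, -0.0]
contact_force: [1.3, -0.5, -0.2]
opening: -0.004
finger_force: 0.0
```

Emit:
{"op": "arm_command", "data": {"steps": [0, 0, 0, 0, 0, 0, 0, 0, 0, 0, 0, 0, 0, 0, 0, 0, 0, 0, 0, 0, 0, 0, 0, 0, 0, 0, 0, 0, 0, 0, 0, 0, 0, 0, 0, 0, 0, 0, 0, 0]}}

```text
time: 32.32
eef_pos: [0.6086, -0.2117, 0.0926]
tcp_rot: [1.0, 0.001, -0.0, -0.0]
contact_force: [-0.5, -0.6, -0.5]
opening: 0.003
finger_force: 0.0
```

Emit:
{"op": "arm_command", "data": {"steps": [0, 0, 0, 0.1, 0, 0, 0, 0, 0.1, 0, 0, 0, 0, 0.05, 0, 0, 0, 0, 0, 0, 0, 0, 0, 0, 0, 0, 0, 0, 0, 0, 0, 0, 0, 0, 0, 0, 0, 0, 0, 0]}}

```text
time: 32.98
eef_pos: [0.6087, -0.2118, 0.0865]
tcp_rot: [1.0, 0.001, 0.0, 0.0]
contact_force: [0.1, 0.6, -0.4]
opening: -0.004
finger_force: 0.0
```

```bash
python3 - <<'E'
from h import *
for i in range(4):
    r=line("scene");print(r[1:4])
E
```

```text
(33.033, None, 0)
(33.083, None, 0)
(33.133, None, 0)
(33.183, None, 8)
```

Emit:
{"op": "arm_command", "data": {"steps": [0, 0, 0, 0, 0, 0, 0, 0, 0, 0, 0, 0, 0, 0, 0, 0, 0, 0, 0, 0, 0, 0, 0, 0, 0, 0, 0, 0, 0, 0, 0, 0, 0, 0, 0, 0, 0, 0, 0, 0]}}

```text
time: 33.85
eef_pos: [0.6087, -0.2118, 0.0864]
tcp_rot: [1.0, 0.001, 0.0, 0.0]
contact_force: [0.3, -0.4, -0.2]
opening: -0.003
finger_force: 0.0
```

Emit:
{"op": "arm_command", "data": {"steps": [0, 0, 0, 0, 0, 0, 0, 0, 0, 0, 0, 0, 0, 0, 0, 0, 0, 0, 0, 0]}}

```text
time: 34.18
eef_pos: [0.6087, -0.2117, 0.0863]
tcp_rot: [1.0, 0.001, 0.0, -0.0]
contact_force: [0.9, 0.2, -0.4]
opening: 0.001
finger_force: 0.0
```

```bash
python3 - <<'E'
from h import *
p=None
for i in range(20):
    r=line("scene");d=.055 if p is None else r[2]-p;p=r[2];print(r[1:4],"now",p+d)
    if p+d>-.135:break
E
```

```text
(34.233, np.float64(-0.536), 117) now -0.48100000000000004
(34.283, np.float64(-0.48), 119) now -0.42399999999999993
(34.333, np.float64(-0.427), 118) now -0.374
(34.383, np.float64(-0.371), 121) now -0.315
(34.433, np.float64(-0.316), 120) now -0.261
(34.483, np.float64(-0.262), 118) now -0.20800000000000002
(34.533, np.float64(-0.208), 120) now -0.15399999999999997
(34.583, np.float64(-0.152), 120) now -0.096
```

Emit:
{"op": "arm_command", "data": {"steps": [0, 0, 0, 0.39, 0, 0, 0, 0, 0, 0, 0, 0, 0, 0, 0, 0, 0, 0, 0, 0]}}

```text
time: 34.92
eef_pos: [0.6111, -0.2124, 0.08]
tcp_rot: [1.0, 0.001, 0.003, 0.001]
contact_force: [-0.9, 2.1, 11.8]
opening: 0.002
finger_force: 5.4
```

```bash
python3 - <<'E'
from h import *
for i in range(2):print(line("scene")[1:4])
s=ctrl.get_state();print(s["eef_pos"],s["contact_force"])
E
```

```text
(34.967, np.float64(-0.005), 118)
(35.017, np.float64(-0.005), 116)
[ 0.6111064  -0.21239885  0.08008236] [-0.68165775  1.67147075 10.66914176]
```

Emit:
{"op": "arm_command", "data": {"steps": [0, 0.009, 0, -0.01, 0, 0, 0.009, 0, -0.01, 0, 0, 0.009, 0, -0.01, 0, 0, 0.009, 0, -0.01, 0, 0, 0.009, 0, -0.01, 0, 0, 0.009, 0, -0.01, 0, 0, 0.009, 0, -0.01, 0, 0, 0, 0, 0, 0]}}

```text
time: 35.68
eef_pos: [0.6116, -0.2122, 0.0801]
tcp_rot: [1.0, 0.001, 0.002, 0.001]
contact_force: [-0.6, -0.0, 5.8]
opening: -0.002
finger_force: 3.2
```

```bash
python3 - <<'E'
from h import *
for i in range(2):print(line("scene")[1:4])
s=ctrl.get_state();print(s["eef_pos"],s["contact_force"])
E
```

```text
(35.733, np.float64(-0.002), 117)
(35.783, np.float64(-0.002), 117)
[ 0.61158209 -0.21216009  0.08007661] [-0.6243563   1.34127316  5.87833107]
```

Emit:
{"op": "arm_command", "data": {"steps": [0, 0.006, 0, -0.01, 0, 0, 0.006, 0, -0.01, 0, 0, 0.006, 0, -0.01, 0, 0, 0.006, 0, -0.01, 0, 0, 0.006, 0, -0.01, 0, 0, 0.006, 0, -0.01, 0, 0, 0, 0, 0, 0, 0, 0, 0, 0, 0]}}

```text
time: 36.45
eef_pos: [0.6114, -0.2122, 0.0801]
tcp_rot: [1.0, 0.001, 0.0, 0.0]
contact_force: [0.1, -1.2, 5.2]
opening: 0.002
finger_force: 2.4
```

```bash
python3 - <<'E'
from h import *
for i in range(2):print(line("scene")[1:4])
s=ctrl.get_state();print(s["eef_pos"],s["contact_force"])
E
```

```text
(36.5, np.float64(-0.003), 118)
(36.55, np.float64(-0.003), 118)
[ 0.61141945 -0.21219126  0.08011578] [ 1.02746808 -1.20109301  5.87683794]
```

Emit:
{"op": "arm_command", "data": {"steps": [0, 0.005, 0, -0.01, 0, 0, 0.005, 0, -0.01, 0, 0, 0.005, 0, -0.01, 0, 0, 0.005, 0, -0.01, 0, 0, 0.005, 0, -0.01, 0, 0, 0, 0, 0, 0, 0, 0, 0, 0, 0]}}

```text
time: 37.13
eef_pos: [0.611, -0.211, 0.0801]
tcp_rot: [1.0, 0.001, -0.001, -0.001]
contact_force: [0.1, -0.1, -0.2]
opening: 0.0
finger_force: 0.3
```

```bash
python3 - <<'E'
from h import *
for i in range(3):print(line("scene")[1:4])
s=ctrl.get_state();print(s["eef_pos"],s["contact_force"])
E
```

```text
(37.183, np.float64(-0.002), 117)
(37.233, np.float64(-0.002), 117)
(37.283, np.float64(-0.002), 117)
[ 0.61101626 -0.2110821   0.0801747 ] [-0.16155031  0.75201042  0.86341113]
```

Contact is now almost gone and the plate is still. Lifting off.

Emit:
{"op": "arm_command", "data": {"steps": [0, 0, 0, -0.03, 0, 0, 0, 0, -0.05, 0, 0, 0, 0, -0.1, 0, 0, 0, 0, 0, 0]}}

```text
time: 37.62
eef_pos: [0.612, -0.2118, 0.0862]
tcp_rot: [1.0, 0.001, 0.0, 0.0]
contact_force: [-0.4, 0.5, -0.3]
opening: 0.001
finger_force: 0.0
```

```bash
python3 - <<'E'
from h import *
for i in range(6):print(line("scene")[1:4])
s=ctrl.get_state();print(s["eef_pos"],s["contact_force"])
E
```

```text
(37.667, np.float64(-0.002), 117)
(37.717, np.float64(-0.002), 117)
(37.767, np.float64(-0.002), 117)
(37.817, np.float64(-0.002), 117)
(37.867, np.float64(-0.002), 117)
(37.917, np.float64(-0.002), 117)
[ 0.61164384 -0.21169153  0.08548472] [-0.33299582  0.35854561 -0.22754348]
```

The plate is at rest and the finger is clear of it. Retreating.

Emit:
{"op": "arm_command", "data": {"steps": [0, 0, 0, -0.5, 0, 0, 0, 0, -0.9, 0, 0, 0, 0, -1, 0, 0, 0, 0, -1, 0, 0, 0, 0.4, -1, 0, 0, 0, 0.8, -0.8, 0, 0, 0, 0.8, -0.3, 0, 0, 0, 0.8, 0, 0]}}

```text
time: 38.58
eef_pos: [0.6134, -0.2832, 0.2287]
tcp_rot: [1.0, 0.001, 0.003, 0.002]
contact_force: [-0.1, 0.4, -0.2]
opening: -0.001
finger_force: 0.0
```

Emit:
{"op": "arm_command", "data": {"steps": [0, 0, 0.8, 0, 0, 0, 0, 0.8, 0, 0, 0, 0, 0.6, 0, 0, 0, 0, 0.2, 0, 0, 0, 0, 0, 0, 0, 0, 0, 0, 0, 0, 0, 0, 0, 0, 0]}}

```text
time: 39.17
eef_pos: [0.612, -0.3408, 0.2226]
tcp_rot: [1.0, 0.001, -0.0, -0.001]
contact_force: [-0.1, -0.1, 0.1]
opening: -0.001
finger_force: 0.0
```

```bash
python3 - <<'E'
from h import *
for i in range(2):print(line("scene")[1:4])
im=ctrl.read_camera("scene")[:,:,::-1];cv2.imwrite("pics/end2.png",im)
E
```

```text
(39.217, np.float64(-0.002), 117)
(39.267, np.float64(-0.002), 117)
```

View pics/end2.png

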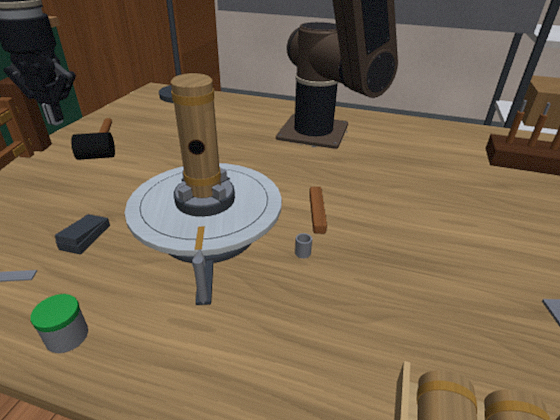

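The line's outer end is at about (200,247) and the pointer tip at (200,250), with the plate at rest, the hand clear, and the loose parts unmoved.

```bash
python3 -c "
from plant import ctrl
print(ctrl.sign_off())"
```

```text
the job is handed in; nothing more can be done
None
```

The job is handed in: on the second try the plate spun freely for nearly three turns and was braked to rest with the index line within a few mm of the pointer, hand withdrawn and loose parts unmoved; the first try also stopped there, but lifting the finger set the plate creeping, so I repeated the flick and brake.

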